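# Set the socket switches to match the plug

### The arm

A 7-joint arm with a two-finger parallel gripper is mounted at the origin on a cart in front of the work surface, level with it; the furniture and walls round the work are solid. World frame = base frame: x ahead of the robot, y to its left, z up, the work surface at z = 0. Lengths are in m, angles in rad, forces in N, time in s.
With the tool pointing down it reaches from about 0.425 to 0.875 m from the base axis. Payload 9.9 kg.
Tool frame: the origin (TCP) lies midway between the tips of the shut fingers; the grasp point (between the pads) lies 19 mm behind it (ctrl.grip_depth is the distance from the TCP to the grasp point, in m); z points along the fingers, y is the direction in which the jaws open and shut (so a half turn about z gives the same grasp; the last joint's range is limited). The gripper opens to 85 mm and grips with 20 to 120 N. Pads are 22 mm wide; open, the fingers measure 114 mm over their backs; the gripper's body (76 mm by 85 mm) begins 54 mm behind the grasp point. The pads swing forward as they close: fully open they stand 13 mm farther back than shut.
Start: joints at [1.163, 0.576, 0.025, 1.437, -0.015, 1.129, -0.057], TCP at [0.215, -0.64, 0.231] pointing down, gripper open.
Joint ranges: [-2.76, 2.76], [-0.34, 2.15], [-1.52, 1.57], [0.19, 2.46], [-1.09, 4.23], [0.17, 1.99], [-2.82, 2.82]. Speed limits (rad/s): [2.22, 2.22, 3.01, 3.01, 3.14, 3.14, 3.14].

### API

Orientations are given as a unit quaternion [w, x, y, z].
In Python, from cell import ctrl gives the robot as it stands. The module is installed in compiled form; this text tells all that it offers.
- The arm moves only by the tool move_arm, never from a script. Its argument "series" is a list of rows, each a list of 4 numbers: the shift along the tool's x, y, z in m, then the turn about the tool's z in degrees. In form: [[x, y, z, roll], ...]. A call has 1 to 20 rows; each row shifts and turns the commanded pose from where the row before left it, along the tool's axes as they then stand; what a row does not reach is not made up. A row lasts 1/10 s, in which the tool goes at most 50 mm and 8.59 degrees, less where a joint would pass 70% of its speed; a pose out of reach is approached as far as the arm can. A call with a gripper value outside its range is refused whole. "gripper" is the closure, from 0 (fully open) to 1 (shut), set as the call begins (left out, the last holds). The fingers move at their own pace and stop on an object; the grip force is fixed at half the most. Time passes only in rows, so rows that do not move let the fingers close. It gives the time, the measured TCP pose, the force and the opening at its end, in the units of the state.
- ctrl.get_obs(): the state, without advancing time (a new reading comes with each control period).
- ctrl.grab_frame(name): name is "scene" or "side" or "wrist"; returns the picture (480x640x3 uint8, blue, green, red); there is no depth.
- ctrl.get_calibration(name): a dict with "intrinsics" (3x3 intrinsics, pixels), "cam_to_world" (4x4, takes a point from camera to world coordinates); the wrist camera has in their place "tool_from_camera" (4x4, takes a point from camera to tool coordinates, whose origin is the TCP and whose axes are the flange's). Camera axes: x right, y down, z forward; pixel columns grow to the right and rows downward; lengths in m; the calibration is good to about 2 mm. A picture is of the moment at which its call begins: read the wrist's pose just before it. get_calibration takes no time and is no camera call.
- ctrl.finish_job(): hands the job in, once; it reports no verdict.
The state is a dict: "time": time; "q": joint angles; "qd": joint speeds; "effort": joint torques, N m; "position": TCP position; "orientation": TCP orientation; "contact_force": force on the tool from outside, world axes, zero at the start; "ft_torque": the same for the moment, N m; "finger_gap": opening from 0.0 (shut) to 1.0 (fully open).
Only numpy, scipy, OpenCV 4.12 (cv2) and the standard library are available. Lean on these libraries where they do the work, as an engineer would, in place of code of your own. Each camera call takes 0.05 s, during which the arm holds its last target. There are 200 camera calls.

### The job

On the worktop stands a metal socket unit with three sockets in a row and a black slide switch in front of each. All three switches are on (slid to the front, away from the sockets), but only one socket has a charger plugged in: switch off the two empty sockets by sliding their tabs fully home towards the sockets, and leave the charger's own switch on.

Things in the scene. Friction and masses are not known exactly. Their poses are not given: they have to be found in the camera images.
- tab_left (a point): Centre of the left-hand (seen from the switch side) switch's thumb tab: black, upright, 10 mm thick along the slide, 16 wide, 24 tall above the unit's top, which is 30 mm above the worktop (point 42 mm up). Slides 28 mm between end stops; about 1.5 N of friction holds it anywhere. x axis: along the slide from ON to OFF (towards the sockets); y: along the row to the left; z up.
- tab_middle (a point): Centre of the middle switch's tab, like tab_left; the tabs are 62 mm apart along the row. ON: tab 87 mm in front (-x) of the line of socket centres; at the start each tab is within 5 mm of there. OFF: 59 mm in front of that line. The unit is aluminium, 130 (along the slide) x 204 x 30 mm, fixed to the worktop; its front edge is 12 mm in front of the centre of a tab that is ON.
- tab_right (a point): Centre of the right-hand switch's tab, same shape, axes, ON and OFF as tab_left and tab_middle.
- charger_mid (a point): Centre of the plug-in charger: white block, no cable, 40 mm (x) x 44 mm (y, along the row) x 36 mm tall, top 68 mm above the worktop, firmly seated at the centre of one of the three sockets, any of them. Empty sockets are flat black plates with pale contact slots. Same axes as the tabs: x from switches to sockets, z up. The tab with the same y as the charger, straight in front of it, is the charger's own.

How it is judged:
By the outcome, as a careful person would: the job done as asked, in the order asked, and still so for the second after the job is handed in, with the robot touching nothing.
It also fails if it takes over 32 s, if anything falls off the work surface, if the arm or the gripper's body presses on something with over 40 N, if the wrist force passes 120 N, or if a joint passes its speed limit or range.

## Working session

There is one attempt and no reset: what is moved stays moved. The work goes in short steps, Python scripts to look and compute and a tool call to move; the robot and the scene stay as the last step left them, time stands still between calls to the robot, and variables do not carry over. Pictures are saved under pics/ and viewed, about 8 in all and at most 12, crops included, and the job is handed in when it is done.

Besides the shell and the picture viewer there is one more tool, called as name([rows], argument=value, ...), one row to a line, values as JSON. move_arm: Moves the arm, as the interface text tells. Its arguments: {"type":"object","properties":{"series":{"type":"array","items":{"type":"array","items":{"type":"number"}}},"gripper":{"type":"number"}},"required":["series"]}

```bash
mkdir -p pics; python3 - <<'E'
from cell import ctrl
import cv2,numpy as np
np.set_printoptions(precision=4,suppress=True)
o=ctrl.get_obs();print(o['time'],o['position'],o['orientation'],o['finger_gap'],ctrl.grip_depth)
for n in("scene","side"):
    cv2.imwrite(f"pics/{n}0.png",ctrl.grab_frame(n));c=ctrl.get_calibration(n);print(c["intrinsics"],c["cam_to_world"])
E
```

```text
0.0 [ 0.2146 -0.6395  0.2304] [-0.0008  0.9869  0.1612 -0.0002] 1.0020473715871827 0.0187
[[570.4454   0.     312.9639]
 [  0.     570.4454 238.2104]
 [  0.       0.       1.    ]] [[-0.8568 -0.2591  0.4458  0.175 ]
 [-0.515   0.3865 -0.7651  0.6422]
 [ 0.0259 -0.8851 -0.4646  0.4558]
 [ 0.      0.      0.      1.    ]]
[[484.6974   0.     316.4642]
 [  0.     484.6974 238.2375]
 [  0.       0.       1.    ]] [[ 0.8437 -0.3323  0.4216  0.2001]
 [-0.5366 -0.5457  0.6437 -0.5547]
 [ 0.0161 -0.7693 -0.6387  0.6334]
 [ 0.      0.      0.      1.    ]]
```

View pics/scene0.png

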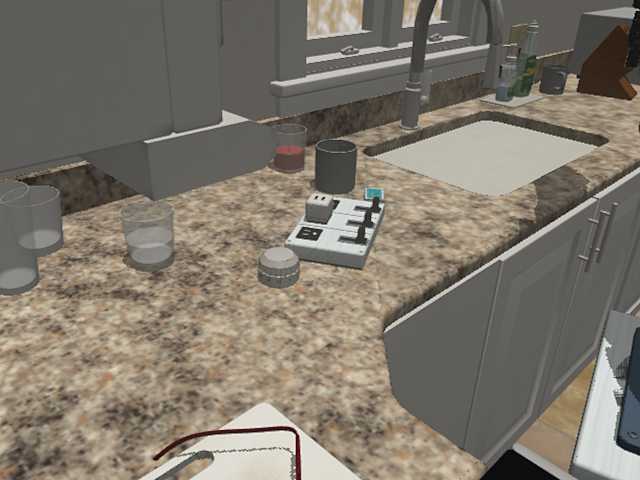

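View pics/side0.png

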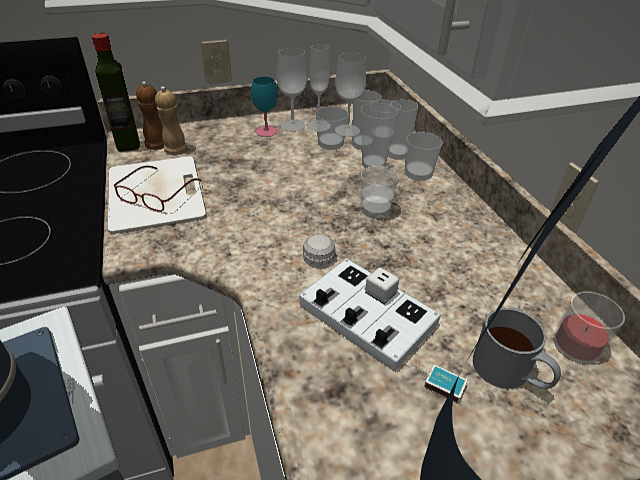

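The charger (side view, 381,285) is in the middle socket. The empty sockets are at (352,275) and (410,310), with tabs near (325,295), (352,316) and (384,337). I'll zoom in to get exact points.

```bash
python3 - <<'E'
import cv2
a=cv2.imread("pics/side0.png")[250:375,290:450];cv2.imwrite("pics/c1.png",cv2.resize(a,None,fx=5,fy=4.8,interpolation=cv2.INTER_CUBIC))
E
cat > h.py <<'E'
import numpy as np
from cell import ctrl
def cast(n,uv,z):
    c=ctrl.get_calibration(n);T=np.array(c["cam_to_world"]);K=np.array(c["intrinsics"])
    d=T[:3,:3]@np.linalg.solve(K,[uv[0],uv[1],1]);o=T[:3,3]
    return o+d*(z-o[2])/d[2]
E
```

```text
(no output)
```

View pics/c1.png

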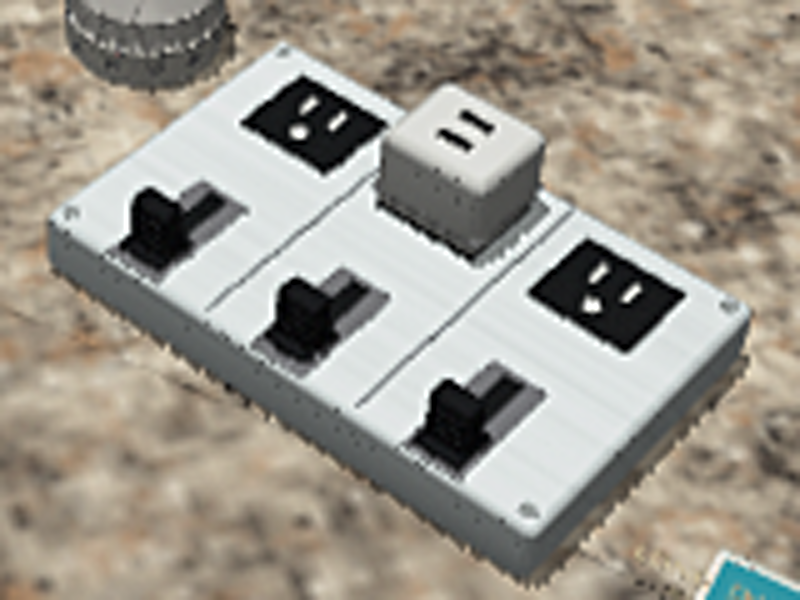

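```bash
python3 - <<'E'
from h import *
np.set_printoptions(precision=4,suppress=True)
f=lambda u,v:(290+u/5-.4,250+v/4.8-.4)
P={k:cast("side",f(*uv),z) for k,uv,z in [("FL",(48,218),.03),("FR",(530,540),.03),("BR",(750,310),.03),("BL",(283,42),.03),("sL",(315,125),.03),("sR",(608,296),.03),("tL",(162,200),.054),("tM",(304,292),.054),("tR",(452,393),.054),("ch",(463,138),.068)]}
for k,v in P.items():print(k,v)
ax=lambda v:np.degrees(np.arctan2(v[1],v[0]))
print("slide dir",ax(P["BL"]-P["FL"]),ax(P["BR"]-P["FR"]),"row-90",ax(P["FL"]-P["FR"])-90,ax(P["BL"]-P["BR"])-90,ax(P["sL"]-P["sR"])-90)
n=np.linalg.norm
print(n(P["FL"]-P["FR"]),n(P["BL"]-P["BR"]),n(P["BL"]-P["FL"]),n(P["BR"]-P["FR"]),n(P["sL"]-P["sR"]))
c=sum(P[k] for k in("FL","FR","BL","BR"))/4
y=(P["FL"]-P["FR"]+P["BL"]-P["BR"]);y/=n(y);x=np.array([y[1],-y[0],0])
print("centre",c,"x",x,ax(x))
for k,v in P.items():print(k,"local mm",1e3*np.array([(v-c)@x,(v-c)@y]))
q=ctrl.get_obs()["orientation"]
from scipy.spatial.transform import Rotation as R
print(R.from_quat([q[1],q[2],q[3],q[0]]).as_matrix())
E
```

```text
FL [ 0.4918 -0.0592  0.03  ]
FR [ 0.5439 -0.2527  0.03  ]
BR [ 0.6666 -0.2176  0.03  ]
BL [ 0.6142 -0.0247  0.03  ]
sL [ 0.5974 -0.0684  0.03  ]
sR [ 0.6308 -0.188   0.03  ]
tL [ 0.5167 -0.0914  0.054 ]
tM [ 0.5322 -0.1504  0.054 ]
tR [ 0.5459 -0.2088  0.054 ]
ch [ 0.6107 -0.1301  0.068 ]
slide dir 15.752914637742126 15.992723763279047 row-90 15.06955668666211 15.211396917545486 15.616030353031164
0.2004042731477036 0.19986450698349975 0.1271875640515749 0.1276898720377249 0.12420997127796769
centre [ 0.5791 -0.1386  0.03  ] x [0.9653 0.2612 0.    ] 15.140381165621195
FL local mm [-63.5901  99.3873]
FR local mm [ -63.8379 -101.0169]
BR local mm [ 63.8379 -99.1174]
BL local mm [ 63.5901 100.747 ]
sL local mm [35.9582 62.95  ]
sR local mm [ 36.9893 -61.2557]
tL local mm [-47.9659  61.8655]
tM local mm [-48.3603   0.853 ]
tR local mm [-50.4093 -59.0898]
ch local mm [32.7088 -0.0909]
[[ 0.948   0.3182 -0.0005]
 [ 0.3182 -0.948   0.0014]
 [-0.0001 -0.0015 -1.    ]]
```

```bash
python3 - <<'E'
from h import *
np.set_printoptions(precision=3,suppress=True)
for n,uv in [("scene",(410,128)),("scene",(336,188)),("scene",(385,150)),("scene",(495,190)),("scene",(290,168)),("side",(505,382)),("side",(585,355)),("side",(320,262)),("side",(445,390)),("side",(270,400))]:print(n,uv,cast(n,uv,0))
R=np.array([[.948,.318],[.318,-.948]])
c=np.array([.5791,-.1386]);a=np.radians(15.4);x=np.array([np.cos(a),np.sin(a)]);y=np.array([-x[1],x[0]])
s=np.array([.2146,-.6395])
for l in(-.061,.062):
    p=c-.082*x+l*y;print(p,"tool shift from start",R.T@(p-s))
E
```

```text
scene (410, 128) [ 0.727 -0.819  0.   ]
scene (336, 188) [ 0.688 -0.327 -0.   ]
scene (385, 150) [ 0.706 -0.608  0.   ]
scene (495, 190) [ 0.407 -0.507  0.   ]
scene (290, 168) [ 0.829 -0.37   0.   ]
side (505, 382) [ 0.679 -0.354  0.   ]
side (585, 355) [ 0.829 -0.388  0.   ]
side (320, 262) [0.585 0.019 0.   ]
side (445, 390) [ 0.592 -0.315  0.   ]
side (270, 400) [ 0.362 -0.192  0.   ]
[ 0.516 -0.219] tool shift from start [ 0.42  -0.303]
[ 0.484 -0.101] tool shift from start [ 0.426 -0.425]
```

move_arm([
  [0.025, -0.018, 0, 0],
  [0.025, -0.018, 0, 0],
  [0.025, -0.018, 0, 0],
  [0.025, -0.018, 0, 0],
  [0.025, -0.018, 0, 0],
  [0.025, -0.018, 0, 0],
  [0.025, -0.018, 0, 0],
  [0.025, -0.018, 0, 0],
  [0.025, -0.018, 0, 0],
  [0.025, -0.018, 0, 0],
  [0.025, -0.018, 0, 0],
  [0.025, -0.018, 0, 0],
  [0.025, -0.018, 0, 0],
  [0.025, -0.018, 0, 0],
  [0.025, -0.018, 0, 0],
  [0.025, -0.018, 0, 0],
  [0.02, -0.015, 0, 0],
  [0, 0, 0, 3.2],
  [0, 0, 0, 0],
  [0, 0, 0, 0],
], gripper=1)

```text
time: 2.1
position: [0.5161, -0.2195, 0.2311]
orientation: [0.0, 0.991, 0.134, -0.0]
contact_force: [0.6, -0.4, -0.6]
finger_gap: 0.001
```

```bash
python3 - <<'E'
from h import *
import cv2
np.set_printoptions(precision=4,suppress=True)
cv2.imwrite("pics/w1.png",ctrl.grab_frame("wrist"));c=ctrl.get_calibration("wrist");print(c)
E
```

```text
{'intrinsics': array([[413.4472,   0.    , 318.0403],
       [  0.    , 413.4472, 246.9385],
       [  0.    ,   0.    ,   1.    ]]), 'tool_from_camera': array([[-0.0003, -0.9528, -0.3036,  0.077 ],
       [ 1.    , -0.0005,  0.0007, -0.0001],
       [-0.0008, -0.3036,  0.9528, -0.1419],
       [ 0.    ,  0.    ,  0.    ,  1.    ]])}
```

View pics/w1.png

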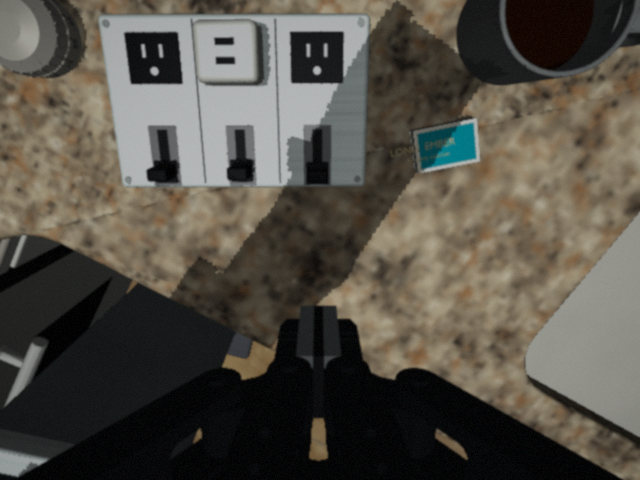

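The wrist view confirms the charger in the middle (228,50). The right tab (317,170) lines up with the fingers at column 318, and the front edge runs level at v≈186, so the tool is aligned with the slide. Next I descend in front of the right tab.

move_arm([
  [0, 0, 0.025, 0],
  [0, 0, 0.025, 0],
  [0, 0, 0.025, 0],
  [0, 0, 0.025, 0],
  [0, 0, 0.025, 0],
  [0, 0, 0.025, 0],
  [0, 0, 0.02, 0],
  [0, 0, 0.015, 0],
  [0, 0, 0.008, 0],
  [0, 0, 0, 0],
  [0, 0, 0, 0],
])

```text
time: 3.25
position: [0.5167, -0.2195, 0.0388]
orientation: [0.0, 0.991, 0.133, 0.0]
contact_force: [-0.8, 1.3, -0.0]
finger_gap: 0.002
```

```bash
python3 - <<'E'
from h import *
import cv2
i=ctrl.grab_frame("side")[250:400,290:470];cv2.imwrite("pics/s2.png",cv2.resize(i,None,fx=4,fy=4,interpolation=cv2.INTER_CUBIC))
E
```

```text
(no output)
```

View pics/s2.png

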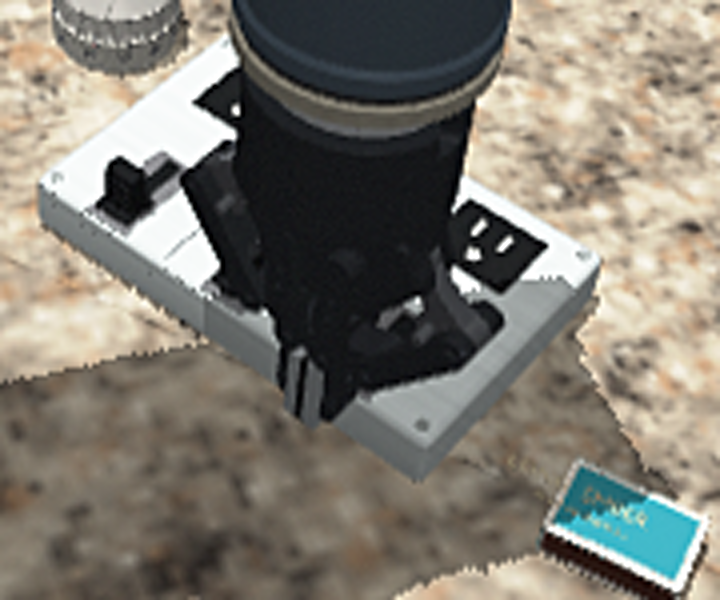

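The side view shows the shut fingers just in front of the right tab, clear of everything. Now I push along tool x.

move_arm([
  [0.005, 0, 0, 0],
  [0.005, 0, 0, 0],
  [0.005, 0, 0, 0],
  [0.005, 0, 0, 0],
  [0.005, 0, 0, 0],
  [0.005, 0, 0, 0],
  [0, 0, 0, 0],
])

```text
time: 4.0
position: [0.5464, -0.2107, 0.0382]
orientation: [0.0, 0.991, 0.134, 0.0]
contact_force: [-0.4, -0.3, 0.4]
finger_gap: -0.002
```

move_arm([
  [0.002, 0, 0, 0],
  [0.002, 0, 0, 0],
  [0.002, 0, 0, 0],
  [0, 0, 0, 0],
])

```text
time: 4.4
position: [0.5515, -0.2094, 0.0382]
orientation: [-0.0, 0.991, 0.134, 0.0]
contact_force: [0.5, 0.1, 0.2]
finger_gap: 0.001
```

move_arm([
  [0.002, 0, 0, 0],
  [0.002, 0, 0, 0],
  [0, 0, 0, 0],
])

```text
time: 4.7
position: [0.5555, -0.2083, 0.0383]
orientation: [0.0, 0.991, 0.134, 0.0]
contact_force: [-0.2, 0.7, -0.9]
finger_gap: 0.003
```

```bash
python3 - <<'E'
from h import *
import cv2
cv2.imwrite("pics/w2.png",ctrl.grab_frame("wrist"));print(ctrl.get_obs()["position"])
E
```

```text
[ 0.55546907 -0.20833837  0.03829074]
```

View pics/w2.png

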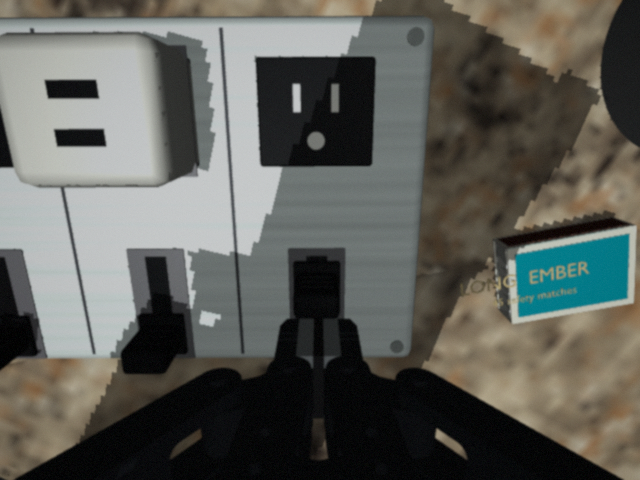

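The wrist view shows the right tab (317,285) pushed almost to the slot end (v≈249). The middle tab (157,340) is untouched. I'll push on in small steps until I feel the end stop.

move_arm([
  [0.0015, 0, 0, 0],
  [0.0015, 0, 0, 0],
  [0, 0, 0, 0],
])

```text
time: 5.05
position: [0.5583, -0.2076, 0.0383]
orientation: [0.0, 0.991, 0.134, 0.0]
contact_force: [-0.8, -0.2, 0.8]
finger_gap: -0.001
```

move_arm([
  [0.001, 0, 0, 0],
  [0.001, 0, 0, 0],
  [0, 0, 0, 0],
])

```text
time: 5.35
position: [0.5589, -0.2074, 0.0383]
orientation: [-0.0, 0.991, 0.133, -0.001]
contact_force: [-5.0, -1.2, 2.9]
finger_gap: -0.001
```

move_arm([
  [0.001, 0, 0, 0],
  [0.001, 0, 0, 0],
  [0, 0, 0, 0],
])

```text
time: 5.65
position: [0.559, -0.2074, 0.0382]
orientation: [-0.0, 0.991, 0.133, -0.002]
contact_force: [-10.6, -1.1, 8.2]
finger_gap: -0.004
```

The stop is confirmed: force rises with no further travel. Now I back off, lift, go over to the left switch and come down.

move_arm([
  [-0.008, 0, 0, 0],
  [-0.02, 0, 0, 0],
  [-0.02, 0, 0, 0],
  [0, 0, -0.02, 0],
  [0, 0, -0.03, 0],
  [0, 0, -0.03, 0],
  [0, -0.025, 0, 0],
  [0, -0.025, 0, 0],
  [0, -0.025, 0, 0],
  [0, -0.025, 0, 0],
  [0, -0.023, 0, 0],
  [0, 0, 0, 0],
  [0, 0, 0.03, 0],
  [0, 0, 0.025, 0],
  [0, 0, 0.015, 0],
  [0, 0, 0.01, 0],
  [0, 0, 0, 0],
  [0, 0, 0, 0],
])

```text
time: 7.45
position: [0.4835, -0.101, 0.0387]
orientation: [0.0, 0.991, 0.133, 0.0]
contact_force: [0.8, 0.5, 0.5]
finger_gap: -0.003
```

```bash
python3 - <<'E'
from h import *
import cv2
cv2.imwrite("pics/w3.png",ctrl.grab_frame("wrist"));print(ctrl.get_obs()["position"])
E
```

```text
[ 0.48362856 -0.10098151  0.03897737]
```

View pics/w3.png

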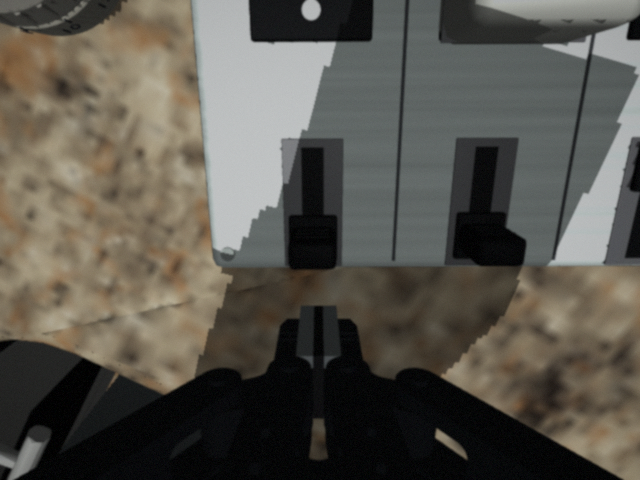

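The left tab (313,240) is straight ahead of the fingers and the middle tab (487,235) is still on. I expect the stop about 44 mm ahead.

move_arm([
  [0.005, 0, 0, 0],
  [0.005, 0, 0, 0],
  [0.005, 0, 0, 0],
  [0.005, 0, 0, 0],
  [0.005, 0, 0, 0],
  [0.005, 0, 0, 0],
  [0.004, 0, 0, 0],
  [0.003, 0, 0, 0],
  [0.002, 0, 0, 0],
  [0, 0, 0, 0],
])

```text
time: 8.5
position: [0.521, -0.0902, 0.0383]
orientation: [-0.0, 0.991, 0.134, 0.0]
contact_force: [0.6, 0.4, 0.6]
finger_gap: 0.001
```

move_arm([
  [0.001, 0, 0, 0],
  [0.001, 0, 0, 0],
  [0.001, 0, 0, 0],
  [0, 0, 0, 0],
])

```text
time: 8.9
position: [0.5236, -0.0896, 0.0383]
orientation: [-0.0, 0.991, 0.134, 0.0]
contact_force: [-1.1, -0.9, -0.1]
finger_gap: 0.0
```

move_arm([
  [0.001, 0, 0, 0],
  [0.001, 0, 0, 0],
  [0, 0, 0, 0],
])

```text
time: 9.2
position: [0.5256, -0.089, 0.0383]
orientation: [-0.0, 0.991, 0.134, 0.0]
contact_force: [-1.3, 0.2, 0.1]
finger_gap: -0.0
```

move_arm([
  [0.001, 0, 0, 0],
  [0.001, 0, 0, 0],
  [0, 0, 0, 0],
])

```text
time: 9.5
position: [0.5259, -0.0889, 0.0382]
orientation: [-0.0, 0.991, 0.133, -0.001]
contact_force: [-5.5, -1.9, 5.6]
finger_gap: 0.001
```

move_arm([
  [0.001, 0, 0, 0],
  [0.001, 0, 0, 0],
  [0, 0, 0, 0],
])

```text
time: 9.8
position: [0.5259, -0.0888, 0.038]
orientation: [-0.0, 0.991, 0.133, -0.003]
contact_force: [-12.0, -2.0, 8.1]
finger_gap: 0.002
```

The left tab is at its stop too. I back off, lift, move clear and check.

move_arm([
  [-0.008, 0, 0, 0],
  [-0.02, 0, 0, 0],
  [-0.022, 0, 0, 0],
  [0, 0, -0.02, 0],
  [0, 0, -0.03, 0],
  [0, 0, -0.04, 0],
  [0, 0, -0.04, 0],
  [0, 0.03, -0.03, 0],
  [0, 0.03, 0, 0],
  [0, 0.03, 0, 0],
  [0, 0, 0, 0],
  [0, 0, 0, 0],
])

```text
time: 11.0
position: [0.5051, -0.1883, 0.1982]
orientation: [-0.0, 0.991, 0.133, 0.0]
contact_force: [0.0, 0.7, -0.9]
finger_gap: -0.0
```

```bash
python3 - <<'E'
from h import *
import cv2
o=ctrl.get_obs();print(o["time"],o["position"],o["contact_force"])
cv2.imwrite("pics/w4.png",ctrl.grab_frame("wrist"))
E
```

```text
11.0 [ 0.5050568  -0.18833496  0.19819714] [ 0.02402278  0.72841937 -0.90313447]
```

View pics/w4.png

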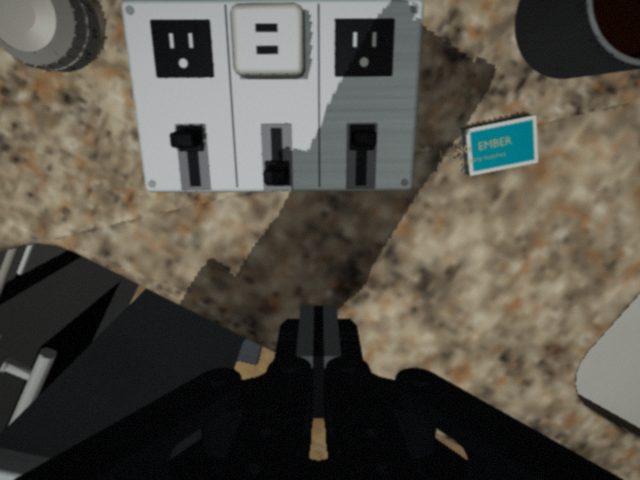

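The left tab (187,137) and right tab (362,137) are both at the socket end of their slots. The middle tab (276,172), the charger's own, is still at the front, and the charger (268,40) is seated.

```bash
python3 -c "
from cell import ctrl
print(ctrl.finish_job())"
```

```text
the job is handed in; nothing more can be done
None
```

The left and right switches are now off and the middle one, the charger's own, is still on. The charger was in the middle socket. I slid each outer tab towards the sockets with the shut fingers and handed the job in at about 11 s.

- **End stops:** each tab reached its stop. The force along the slide rose to about 11–12 N with no further travel, well above the 1.5 N of friction.
- **Final wrist view:** both outer tabs sit level at the socket end of their slots. The middle tab is still at the front, the charger is seated, and the arm is clear with about zero contact force.

No check failed. The one disagreement was about 4 mm between the side and wrist views on where the unit's front edge lies. It did not matter, because I pushed by feel to the stops.

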